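# Oil the bench lathe's chuck-side spindle bearing with the push oil gun

## Task

Lubricate the little lathe's chuck-side spindle bearing: draw the push-type oil gun out of its stand, slip its coupler squarely onto the tilted nipple on top of the bearing next to the chuck and press until the coupler snaps on and seats, then push the barrel down against its spring to the end of its stroke and finish while still gripping the gun and holding it pushed in. Do not put the gun on the other nipple, and leave the other things on the bench where they stand.

Things in the scene. Friction and masses are not known exactly. Their poses are not given: they have to be found in the camera images.
- gun: barrel of the loose push oil gun (about 0.4 kg), upright in its stand, nozzle down: ribbed bare-metal cylinder, 36 mm diameter, 78 long, black knob end above it (33 mm across, to 95 mm). Origin: centre of the barrel's lower shoulder, which rests on the stand's rim; z runs up the axis to the knob. Round: yaw is free. Grip the ribs about 55 mm above the origin, fingers along the axis, 40 N or more
- mouth (a point): centre of the coupler's open lower mouth, on the gun's axis, 55 mm below the gun's origin while the spring is extended. Steel coupler: 27 mm across (29 at its ring), 30 long, on a 14 mm tube 25 mm below the shoulder. Bore 15 mm wide, 24 deep; four sprung locking balls in it 11 mm above the mouth
- plunger (a joint): how far the coupler and its tube are pushed into the barrel: 0 = spring extended, 0.015 m = end of stroke. The spring is preloaded: it starts to give at 11 N and needs 17 N at the end of the stroke; the coupler snaps on the nipple at about 8 N, so it snaps first
- stand: bare-metal drip stand of the gun, fixed: round base 72 mm across, round socket tube 48 mm across with a 32 mm bore, 62 mm high. Origin: centre of its underside on the bench. It stands to the left or to the right
- nipple: the nipple to oil, steel, on an elbow on the bearing beside the three-jaw chuck. Origin: centre of its hexagon's end face (19 mm across), the seat for the coupler's mouth; z points out along its axis, 30 degrees off vertical, leaning roughly to the robot. Spigot stands out 22 mm: 13 mm thick to 8 mm, groove 9 mm thick (9.5 to 13), 13 mm head (14.5 to 16.5), cone to 6 mm at the tip
- nipple_tip (a point): tip of that nipple's cone, on its axis, 22 mm out from the seat. As the coupler goes on, its balls meet the cone with the mouth about 8 mm off the seat, ride over the head at about 6 mm and drop into the groove from 4 mm on; seated, the mouth lies on the seat
- rear_nipple: the other nipple, of the same shape, on the headstock's other bearing, 90 mm further from the chuck: not to be used. Origin and axes as for the first
- lathe: small cream and steel bench lathe, fixed. Origin: on the bench under the chuck-side bearing; y along the spindle away from the chuck, x to the back. Bed y -320 to 130 mm; bearings 64 mm across, tops at z 130; chuck 66 mm across at y -32 to -70, axis z 95; cross slide y -160, handle out to x -105; tailstock y -225 to -340; motor to x 170, below z 105
- carousel: bystander, loose: screwdriver stand: low round wood and metal disc, 110 mm across and 45 high, with seven slim screwdrivers standing in it to about 135 mm. Origin: centre of its underside
- jar: bystander, loose: closed glass jar with a screw lid, 78 mm across, 66 high. Origin: centre of its underside
- tub: bystander, loose: open clear plastic tub, 90 mm across, 85 high. Origin: centre of its underside
- brush_pot: bystander, loose: clear pot with brushes and pens, 72 mm across, 90 high, brushes to 185 mm. Origin: centre of its underside
- pill_box: bystander, loose: small white round box, 46 mm across, 35 high. Origin: centre of its underside
- loupe: bystander, loose: black watchmaker's loupe standing on its wide end, 40 mm across, 28 high. Origin: centre of its underside
- tray: bystander, loose: flat clear parts tray with dividers, 100 x 70 x 16 mm. Origin: centre of its underside
Mind the look-alikes: they are no part of the job. What is shaped like the gun but yellow is not meant. Leave any green look-alike of the stand alone.

How it is judged:
On the way, in this order (a step that is already met when the one before it is completed fails the run):
1. the gun is drawn clear of its stand (z of mouth in the frame of stand above 0.075 m), for 0.1 s.
2. the coupler's bore is slipped squarely over the head of the chuck-side nipple (z of mouth in the frame of nipple between 0.003 and 0.018 m and angle between the z axis of gun and the z axis of nipple, either way round below 0.15 rad and x of mouth in the frame of nipple between -0.004 and 0.004 m and y of mouth in the frame of nipple between -0.004 and 0.004 m).
3. the coupler has snapped on and sits on the nipple's seat (z of mouth in the frame of nipple below 0.003 m and angle between the z axis of gun and the z axis of nipple, either way round below 0.12 rad and x of mouth in the frame of nipple between -0.003 and 0.003 m and y of mouth in the frame of nipple between -0.003 and 0.003 m).
At the end, for the whole second after the job is handed in: the coupler sits on the chuck-side nipple (mouth within 3 mm of the seat and of the axis, gun within 0.12 rad of the nipple's axis), pressed on it with more than 8 N; the barrel is pushed in at least 11 of its 15 mm and the fingers still hold the gun (all of step 3 and z of mouth in the frame of nipple above -0.003 m and value of joint plunger above 0.011 m and contact force between plunger and nipple above 8 N and contact force between the fingers and gun above 3 N); the arm keeps its last pose, push and grip.
It fails at once if the gun is pressed on the other nipple (contact force between gun and rear_nipple above 3 N).
It fails at once if something else on the bench is moved more than 30 mm (distance of any of carousel, jar, tub, brush_pot, pill_box, loupe, tray from where it was at the start of the episode above 0.03 m).
It also fails if it takes over 45 s, if anything falls off the work surface, if the arm or the gripper's body presses on something with over 40 N, if the wrist force passes 120 N, or if a joint passes its speed limit or range.

## Robot

A 6-joint arm with a two-finger parallel gripper is mounted at the origin on the work surface. World frame = base frame: x ahead of the robot, y to its left, z up, the work surface at z = 0. Lengths are in m, angles in rad, forces in N, time in s.
With the tool pointing down it reaches from about 0.375 to 0.825 m from the base axis. Payload 5.5 kg.
Tool frame: the origin (TCP) lies midway between the tips of the shut fingers; the grasp point (between the pads) lies 19 mm behind it; z points along the fingers, y is the line along which they close (so a half turn about z gives the same grasp; the last joint's range is limited). The gripper opens to 85 mm and grips with 20 to 120 N. Pads are 22 mm wide; open, the fingers measure 114 mm over their backs; the gripper's body (76 mm by 85 mm) begins 54 mm behind the grasp point. The pads swing forward as they close: fully open they stand 13 mm farther back than shut.
Start: joints at [-1.272, 0.314, -0.047, 1.21, 0, 1.571], TCP at [0.177, -0.573, 0.231] pointing down, gripper open.
Joint ranges: [-2.67, 2.67], [-0.69, 1.73], [-1.03, 1.25], [-2.08, 2.16], [-1.42, 1.45], [-3.14, 3.14]. Speed limits (rad/s): [2.39, 2.39, 3.01, 3.14, 3.14, 3.14].

## Interface

Orientations are given as a unit quaternion [x, y, z, w].
In Python, from workcell import manip gives the robot as it stands. Calls block until the motion is done:
- manip.movep(position, orientation): joint-space move of the TCP to a pose.
- manip.move_straight(position, rate=0.15, rotation=None, max_force=None): straight line of the TCP; rotation=None keeps the orientation; rate is the mean speed in m/s. With max_force (N) it stops when the force on the tool has changed by that much, and returns True; else False.
- manip.set_joints(angles): joint-space move.
- manip.move_gripper(opening, grip_force=None): finger opening in m; grip_force is the grip in N (None keeps the last); returns when the fingers have stopped.
- manip.pause(seconds).
- manip.inverse_kinematics(position, orientation): joint angles nearest the present ones, or None.
- manip.capture(name): name is "scene" or "top" or "wrist"; returns (picture, depth): 420x560x3 uint8, red, green, blue; 420x560 float32, m along the optical axis (not along the pixel's ray), 0 where there is no reading.
- manip.calibration(name): a dict with "mtx" (3x3 intrinsics, pixels), "extrinsics" (4x4, takes a point from camera to world coordinates); the wrist camera has in their place "tool_from_camera" (4x4, takes a point from camera to tool coordinates, whose origin is the TCP and whose axes are the flange's). Camera axes: x right, y up, looking along -z (the intrinsics and any distortion apply to the point x, -y, -z); pixel columns grow to the right and rows downward; lengths in m; the calibration is good to about 2 mm. The wrist camera is an equidistant fisheye: a pixel r from the principal point sees the ray r / f radians off the axis. A picture is of the moment at which its call begins: read the wrist's pose just before it. calibration takes no time and is no camera call.
A pose or a line that the arm cannot do raises manip.PlanningError and nothing moves.
- manip.close_job(): hands the job in; it is judged then, once.
Readings, each from a call of its own:
- manip.read_clock(): time.
- manip.read_qpos(): joint angles.
- manip.read_joint_velocities(): joint speeds.
- manip.read_tau(): joint torques, N m.
- manip.read_tcp_pos(): TCP position.
- manip.read_tool_rot(): TCP orientation.
- manip.read_force(): force on the tool from outside, world axes, zero at the start.
- manip.read_moment(): the same for the moment, N m.
- manip.read_width(): finger opening in m.
- manip.read_gripper_force(): force on a finger pad.
Only numpy, scipy, OpenCV 4.12 (cv2) and the standard library are available. Lean on these libraries where they do the work, as an engineer would, in place of code of your own. Each camera call takes 0.05 s, during which the arm holds its last target. There are 200 camera calls.

## Working session

There is one attempt and no reset: what is moved stays moved. The work goes in short steps, each a Python script; the robot and the scene stay as the last script left them, time stands still between calls to the robot, and variables do not carry over. Pictures are saved under pics/ and viewed, at most 10 in all, crops included, and the job is handed in when it is done.

```bash
mkdir -p pics; ls
python3 - <<'E'
from workcell import manip
import cv2,numpy as np
for n in("scene","top"):
    p,d=manip.capture(n); np.savez(f"pics/{n}.npz",p=p,d=d)
    cv2.imwrite(f"pics/{n}.png",cv2.resize(p[:,:,::-1],(800,600),interpolation=cv2.INTER_CUBIC))
    c=manip.calibration(n); print(n,c, (d==0).mean())
print(manip.calibration("wrist"),manip.read_clock(),manip.read_tool_rot())
E
```

```text
pics
scene {'mtx': array([[404.61424353,   0.        , 274.24727672],
       [  0.        , 404.61424353, 209.31328642],
       [  0.        ,   0.        ,   1.        ]]), 'extrinsics': array([[-0.30977822, -0.52074174,  0.79552844,  1.24022367],
       [ 0.95066764, -0.15521595,  0.26858714,  0.25249813],
       [-0.01638583,  0.83948559,  0.54313484,  0.64939666],
       [ 0.        ,  0.        ,  0.        ,  1.        ]])} 0.003907312925170068
top {'mtx': array([[495.26696599,   0.        , 277.48471065],
       [  0.        , 495.26696599, 207.56796889],
       [  0.        ,   0.        ,   1.        ]]), 'extrinsics': array([[-0.0233568 ,  0.98738454, -0.15660854,  0.27435395],
       [-0.99972137, -0.02253355,  0.00703034, -0.01034436],
       [ 0.0034127 ,  0.15672911,  0.98763573,  1.42189504],
       [ 0.        ,  0.        ,  0.        ,  1.        ]])} 0.004128401360544218
{'mtx': array([[325.1922621 ,   0.        , 276.11929745],
       [  0.        , 325.1922621 , 209.66920505],
       [  0.        ,   0.        ,   1.        ]]), 'tool_from_camera': array([[ 2.34652857e-04,  9.49339791e-01,  3.14251343e-01,
         7.92131328e-02],
       [ 9.99999950e-01, -1.56377209e-04, -2.74295528e-04,
        -1.31562771e-03],
       [-2.11257912e-04,  3.14251392e-01, -9.49339780e-01,
        -1.42608297e-01],
       [ 0.00000000e+00,  0.00000000e+00,  0.00000000e+00,
         1.00000000e+00]])} 0.1 [ 9.88860666e-01  1.48842272e-01 -9.82247775e-05 -7.43194598e-04]
```

View pics/scene.png

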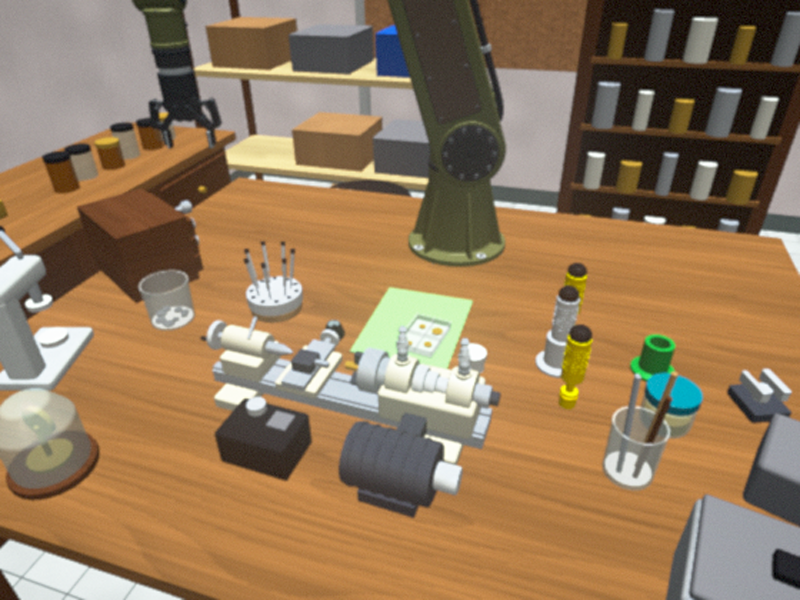

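View pics/top.png

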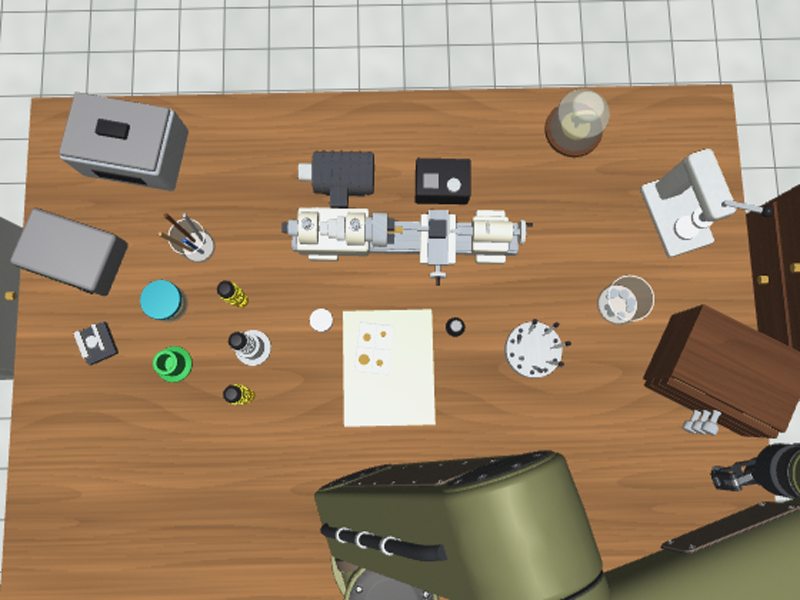

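The scene shows the bare-metal gun in its stand at top px (237,341), with yellow look-alikes at (232,293) and (238,393). The chuck-side nipple is at top px (355,225) and the rear one at (308,224). Next I measure them using depth.

```bash
cat > h.py <<'E'
import numpy as np,cv2
from scipy.spatial.transform import Rotation as R
def cloud(name,p,d,c,T=None):
    K=c["mtx"]; v,u=np.mgrid[0:420,0:560].astype(float)
    x=(u-K[0,2])/K[0,0]; y=(v-K[1,2])/K[1,1]
    if name=="wrist":
        r=np.hypot(x,y)+1e-9; s=np.tan(np.minimum(r,1.5))/r; x=x*s;y=y*s
    P=np.stack([x*d,-y*d,-d],-1)
    M=c["extrinsics"] if T is None else T@c["tool_from_camera"]
    return P@M[:3,:3].T+M[:3,3]
def proj(name,X,c,T=None):
    M=c["extrinsics"] if T is None else T@c["tool_from_camera"]
    q=(np.atleast_2d(X)-M[:3,3])@M[:3,:3]; K=c["mtx"]
    x=q[:,0]/-q[:,2]; y=-q[:,1]/-q[:,2]
    if name=="wrist":
        r=np.hypot(x,y)+1e-9; s=np.arctan(r)/r; x=x*s;y=y*s
    return np.stack([K[0,0]*x+K[0,2],K[1,1]*y+K[1,2]],-1)
E
python3 - <<'E'
from workcell import manip
from h import *
np.set_printoptions(precision=4,suppress=True)
W={}
for n in("scene","top"):
    z=np.load(f"pics/{n}.npz"); W[n]=cloud(n,z["p"],z["d"],manip.calibration(n))
t=W["top"]
def at(n,u,v,h=2,zmin=0.02):
    u=int(u/1.4286);v=int(v/1.4286); q=W[n][v-h:v+h+1,u-h:u+h+1].reshape(-1,3); return q[q[:,2]>q[:,2].max()-zmin].mean(0),q[:,2].max()
for k,(u,v) in dict(gun=(237,341),y1=(226,287),y2=(233,393),nip=(355,223),rear=(308,223),pill=(320,320),loupe=(455,326),car=(534,348),chuck=(379,229)).items(): print(k,*at("top",u,v))
for k,(u,v) in dict(gun=(568,293),y1=(581,332),y2=(577,270),nip=(402,335),rear=(464,348)).items(): print("s",k,*at("scene",u,v))
# nearby gun top region fit: points z 0.13..0.17 near gun
for n in W:
  q=W[n].reshape(-1,3); g=at("top",237,341)[0]
  m=(np.hypot(*(q[:,:2]-g[:2]).T)<.035)
  for a,b in((.065,.1),(.1,.138),(.142,.15),(.15,.17)):
    s=q[m&(q[:,2]>a)&(q[:,2]<b)]
    if len(s): print(n,a,len(s),s.mean(0),s.min(0),s.max(0))
  L=at("top",355,223)[0]
  for nm in("nip","rear"):
    L=at("top",*((355,223) if nm=="nip" else (308,223)))[0]
    m=(np.hypot(*(q[:,:2]-L[:2]).T)<.03)
    for a in np.arange(.125,.2,.008):
      s=q[m&(q[:,2]>a)&(q[:,2]<a+.008)]
      if len(s): print(n,nm,a.round(3),len(s),s.mean(0),s.min(0),s.max(0))
E
```

```text
gun [0.4027 0.2702 0.1571] 0.1619861691048774
y1 [0.5031 0.2913 0.1498] 0.15425037296163446
y2 [0.3091 0.2759 0.1495] 0.154629577569946
nip [0.609  0.054  0.1702] 0.18138760472847237
rear [0.6112 0.1414 0.1715] 0.18135265728334238
pill [0.4537 0.1344 0.0356] 0.04115107007241958
loupe [ 0.4341 -0.1335  0.0291] 0.036994809175648236
car [ 0.3867 -0.2838  0.0449] 0.04985568752967584
chuck [0.6099 0.011  0.127 ] 0.13300283841217264
s gun [0.4168 0.2692 0.1534] 0.15740703304566145
s y1 [0.5099 0.2943 0.1479] 0.15146244149598798
s y2 [0.3198 0.2782 0.1459] 0.1502648174386078
s nip [0.6143 0.0549 0.1654] 0.1696341444180498
s rear [0.6182 0.1438 0.1651] 0.16948246965068542
scene 0.065 162 [0.4202 0.269  0.0838] [0.4059 0.254  0.0651] [0.4266 0.289  0.0998]
scene 0.1 225 [0.4192 0.2716 0.1197] [0.4033 0.2541 0.1001] [0.4261 0.29   0.138 ]
scene 0.142 50 [0.4174 0.2714 0.1464] [0.4002 0.2559 0.1421] [0.4242 0.2878 0.15  ]
scene 0.15 82 [0.411  0.272  0.1538] [0.3955 0.2578 0.1501] [0.4234 0.2867 0.1574]
scene nip 0.125 67 [0.6269 0.0589 0.128 ] [0.6109 0.0246 0.125 ] [0.6347 0.075  0.133 ]
scen
[... 2144 characters left out ...]
1 0.1814]
top rear 0.125 64 [0.6223 0.1434 0.1276] [0.6053 0.129  0.125 ] [0.6406 0.1616 0.1327]
top rear 0.133 2 [0.6196 0.1445 0.1331] [0.6142 0.1365 0.1331] [0.6249 0.1525 0.1331]
top rear 0.141 1 [0.6301 0.143  0.1449] [0.6301 0.143  0.1449] [0.6301 0.143  0.1449]
top rear 0.149 6 [0.6194 0.1416 0.1538] [0.6142 0.1364 0.1492] [0.6233 0.1527 0.1566]
top rear 0.157 16 [0.621  0.1445 0.1601] [0.6158 0.1387 0.1571] [0.6266 0.152  0.1648]
top rear 0.165 14 [0.6092 0.1424 0.1705] [0.6038 0.1372 0.1655] [0.6158 0.148  0.1729]
top rear 0.173 6 [0.6078 0.142  0.1756] [0.6021 0.1391 0.1736] [0.6115 0.1448 0.1786]
top rear 0.181 1 [0.604  0.1413 0.1814] [0.604  0.1413 0.1814] [0.604  0.1413 0.1814]
```

```bash
cat >> h.py <<'E'
def tool(manip):
    T=np.eye(4); T[:3,:3]=R.from_quat(manip.read_tool_rot()).as_matrix(); T[:3,3]=manip.read_tcp_pos(); return T
def snap(manip,f):
    T=tool(manip); p,d=manip.capture("wrist"); np.savez(f"pics/{f}.npz",p=p,d=d,T=T); return p,d,T
def down(yaw): return (R.from_euler("z",yaw)*R.from_quat([1,0,0,0])).as_quat()
E
python3 - <<'E'
from workcell import manip
from h import *
a=-np.pi/2
tiles=[]
def go(p,y):
    q=manip.inverse_kinematics(p,down(y)); print(p,y,q)
    if q is not None: manip.movep(p,down(y)); return True
for i,(p,y) in enumerate([([.60,-.01,.30],a),([.55,.054,.28],np.pi),([.405,.271,.30],0)]):
    if go(p,y):
        manip.pause(.3); P,d,T=snap(manip,f"w{i}"); tiles.append(P[:,:,::-1])
        print(manip.read_clock())
cv2.imwrite("pics/tiles.png",cv2.resize(np.vstack([np.hstack(tiles[:2])]),(800,300)) if len(tiles)<3 else cv2.resize(np.vstack([np.hstack(tiles[:2]),np.hstack([tiles[2],tiles[2]*0])]),(800,600)))
E
```

```text
[0.6, -0.01, 0.3] -1.5707963267948966 [-0.01666512  0.29825385  0.08704898  1.35959146  0.         -1.58746145]
3.1167
[0.55, 0.054, 0.28] 3.141592653589793 [ 0.09786815  0.20902615 -0.07322145  1.28854872  0.          0.09786815]
4.9583
[0.405, 0.271, 0.3] 0 [ 0.58971006  0.08031702 -0.17871562  1.31176369  0.         -2.5518826 ]
7.5667
```

View pics/tiles.png

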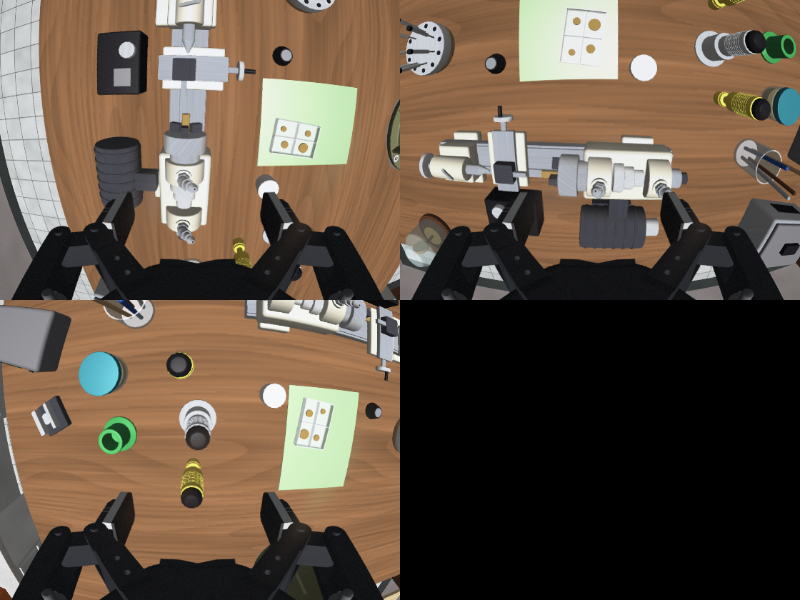

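In the wrist tiles, the chuck-side nipple is at (183,180) in tile 1 and (600,185) in tile 2. The gun's knob is at (198,437) in tile 3. I'll fit models to the depth clouds.

```bash
cat > fit.py <<'E'
from workcell import manip
from h import *
from scipy.optimize import least_squares
np.set_printoptions(precision=4,suppress=True)
prof=np.array([[9.5,-6],[9.5,0],[6.5,0],[6.5,8],[4.5,9.5],[4.5,13],[6.5,14.5],[6.5,16.5],[3,22],[0,22]])/1e3
def pd(r,z):
    q=np.stack([r,z],-1)[:,None]; a,b=prof[:-1],prof[1:]; e=b-a
    t=np.clip(((q-a)*e).sum(-1)/(e*e).sum(-1),0,1); return np.linalg.norm(q-a-t[...,None]*e,axis=-1).min(1)
def axis(yaw,t=np.pi/6): return np.array([-np.sin(t)*np.cos(yaw),-np.sin(t)*np.sin(yaw),np.cos(t)])
def fitnip(q,tip0,y0=.2,free=False):
    f=lambda v,s:(lambda n,w:pd(np.linalg.norm(w-np.outer(w@n,n),axis=1),w@n))(axis(v[3],v[4] if free else np.pi/6),s-v[:3])
    v=np.r_[tip0-.022*axis(y0),y0]+0.
    if free: v=np.r_[v,np.pi/6]
    for it in range(6):
        n=axis(v[3]); w=q-v[:3]; z=w@n; r=np.linalg.norm(w-np.outer(z,n),axis=1)
        s=q[(z>-.002)&(z<.026)&(r<.013)]
        o=least_squares(f,v,args=(s,),loss="soft_l1",f_scale=.0008,x_scale=np.r_[[.001]*3,[.05]*(len(v)-3)]); v=o.x
    return v,len(s),np.median(f(v,s))
def load(n):
    z=np.load(f"pics/{n}.npz"); k="wrist" if n[0]=="w" else n
    return cloud(k,z["p"],z["d"],manip.calibration(k),z["T"] if "T" in z else None).reshape(-1,3)
E
python3 - <<'E'
from fit import *
C={n:load(n) for n in("w0","w1","w2","scene","top")}
tip=np.array([.6055,.0515,.178])
for n in("w0","w1","scene","top"):
    for fr in(0,1): print(n,*fitnip(C[n],tip,.3,fr))
    print("  rear",n,fitnip(C[n],tip+[.003,.09,0],.3)[0])
print("all",fitnip(np.vstack([C["w0"],C["w1"]]),tip,.3,1))
for n in("w2","w1","scene","top"):
    q=C[n]; m=np.hypot(q[:,0]-.405,q[:,1]-.271)<.03
    for a,b,r in((.065,.138,.018),(.141,.154,.0165)):
        s=q[m&(q[:,2]>a)&(q[:,2]<b)]
        if len(s)<8: continue
        o=least_squares(lambda v:np.hypot(s[:,0]-v[0],s[:,1]-v[1])-r,[.405,.271],loss="soft_l1",f_scale=.001)
        print(n,a,len(s),o.x,q[m][:,2].max(),np.median(abs(o.fun)))
    k=q[m&(q[:,2]>.152)]; print("  top",np.median(k,0))
E
```

```text
w0 [0.6149 0.0565 0.1557 0.3089] 329 0.00033914960267862214
w0 [0.6147 0.0564 0.1556 0.3077 0.5083] 329 0.0003377774415084817
  rear w0 [0.6185 0.1466 0.1556 0.2952]
w1 [0.6162 0.0536 0.1555 0.2514] 280 0.0003496390923910901
w1 [0.6161 0.0536 0.1555 0.2511 0.5185] 280 0.0003474457317688212
  rear w1 [0.6197 0.1437 0.1554 0.2525]
scene [0.6153 0.0557 0.1543 0.2275] 73 0.0005653269420157689
scene [0.6152 0.0557 0.1543 0.2294 0.5097] 73 0.000574248184819404
  rear scene [0.6189 0.1458 0.154  0.2212]
top [0.6122 0.0547 0.1579 0.4607] 33 0.0003912658911540887
top [0.6116 0.0542 0.1579 0.4157 0.4419] 33 0.00040704253793455956
  rear top [0.6165 0.145  0.1558 0.3021]
all (array([0.6154, 0.0554, 0.1552, 0.3396, 0.5117]), 614, np.float64(0.0006434201176700131))
w2 0.065 370 [0.4032 0.2708] 0.4023579831583589 0.00025213193775265076
w2 0.141 343 [0.4021 0.2709] 0.4023579831583589 0.001202494644985539
  top [0.4147 0.2708 0.3877]
w1 0.065 1083 [0.4064 0.2699] 0.15903194241222096 0.0003344495249380207
w1 0.141 358 [0.4062 0.2707] 0.15903194241222096 0.0008491587101768314
  top [0.4076 0.2661 0.1563]
scene 0.065 387 [0.4052 0.2719] 0.15740703304566145 0.0008221506775226602
scene 0.141 95 [0.4047 0.272 ] 0.15740703304566145 0.0014075070857371766
  top [0.4104 0.2713 0.1549]
top 0.065 90 [0.4034 0.2706] 0.16414480611796245 0.0003409473618302024
top 0.141 58 [0.4033 0.2708] 0.16414480611796245 0.0012792652982807334
  top [0.4027 0.27   0.1558]
```

```bash
cat > pose.py <<'E'
from fit import *
GUN=np.array([.4047,.2707]); SEAT=np.array([.6143,.0546,.1553]); YAW=.265
def target(off,psi,seat=SEAT,yaw=YAW,mouth=np.array([0,0,.091])):
    # tool orientation with z=-n; mouth = vector tool->mouth in tool coords
    n=axis(yaw); q0=R.from_euler("z",yaw)*R.from_euler("y",-np.pi/6)*R.from_euler("z",psi)*R.from_quat([1,0,0,0])
    return seat+off*n-q0.apply(mouth), q0.as_quat()
E
python3 - <<'E'
from workcell import manip
from pose import *
for y in(0,np.pi): print("g",y,manip.inverse_kinematics([*GUN,.098],down(y)),manip.inverse_kinematics([*GUN,.30],down(y)))
for psi in np.arange(-180,180,30):
    print(psi,*[manip.inverse_kinematics(*target(o,np.radians(psi))) for o in(.09,-.015)])
E
```

```text
g 0 [ 0.5895  0.2024 -0.515   0.8534  0.     -2.5521] [ 0.5895  0.0795 -0.1796  1.3117  0.     -2.5521]
g 3.141592653589793 [ 0.5895  0.2024 -0.515   0.8534  0.      0.5895] [ 0.5895  0.0795 -0.1796  1.3117  0.      0.5895]
-180 [-0.0338 -0.2682 -0.599   0.7358  0.1477 -0.2607] [ 0.0031 -0.1096 -0.6897  0.4819  0.1298 -0.2281]
-150 [-0.0338 -0.2682 -0.599   0.7358  0.1477 -0.7843] [ 0.0031 -0.1096 -0.6897  0.4819  0.1298 -0.7517]
-120 [-0.0338 -0.2682 -0.599   0.7358  0.1477 -1.3079] [ 0.0031 -0.1096 -0.6897  0.4819  0.1298 -1.2753]
-90 [-0.0338 -0.2682 -0.599   0.7358  0.1477 -1.8315] [ 0.0031 -0.1096 -0.6897  0.4819  0.1298 -1.7989]
-60 [-0.0338 -0.2682 -0.599   0.7358  0.1477 -2.3551] [ 0.0031 -0.1096 -0.6897  0.4819  0.1298 -2.3225]
-30 [-0.0338 -0.2682 -0.599   0.7358  0.1477 -2.8787] [ 0.0031 -0.1096 -0.6897  0.4819  0.1298 -2.8461]
0 [-0.0338 -0.2682 -0.599   0.7358  0.1477  2.8809] [ 0.0031 -0.1096 -0.6897  0.4819  0.1298  2.9135]
30 [-0.0338 -0.2682 -0.599   0.7358  0.1477  2.3573] [ 0.0031 -0.1096 -0.6897  0.4819  0.1298  2.3899]
60 [-0.0338 -0.2682 -0.599   0.7358  0.1477  1.8337] [ 0.0031 -0.1096 -0.6897  0.4819  0.1298  1.8663]
90 [-0.0338 -0.2682 -0.599   0.7358  0.1477  1.3101] [ 0.0031 -0.1096 -0.6897  0.4819  0.1298  1.3427]
120 [-0.0338 -0.2682 -0.599   0.7358  0.1477  0.7865] [ 0.0031 -0.1096 -0.6897  0.4819  0.1298  0.8191]
150 [-0.0338 -0.2682 -0.599   0.7358  0.1477  0.2629] [ 0.0031 -0.1096 -0.6897  0.4819  0.1298  0.2955]
```

Run:
```python
from workcell import manip
from pose import *
g=GUN
manip.movep([*g,.22],down(np.pi))
print(manip.move_straight([*g,.098],rate=.12,max_force=15), manip.read_tcp_pos())
manip.move_gripper(0.0,grip_force=80)
print(manip.read_width(),manip.read_gripper_force(),manip.read_force())
manip.move_straight([*g,.23],rate=.1)
print(manip.read_width(),manip.read_force(),manip.read_clock())
p,q=target(.10,np.pi); manip.movep(p,q)
p,q=target(.045,np.pi); manip.move_straight(p,rate=.1)
manip.pause(.3)
P,d,T=snap(manip,"w3"); P2,d2=manip.capture("scene"); np.savez("pics/scene2.npz",p=P2,d=d2)
print(manip.read_tcp_pos()-p,manip.read_width(),manip.read_clock(),manip.read_force())
a=cv2.resize(P[:,:,::-1],(800,600),interpolation=cv2.INTER_CUBIC)
b=cv2.resize(P2[180:300,220:380,::-1],(800,600),interpolation=cv2.INTER_CUBIC)
cv2.imwrite("pics/w3.png",a); cv2.imwrite("pics/s3.png",b)
```

```text
False [0.4052 0.2711 0.0987]
0.034824464463514844 79.12239789962769 [-0.8535 -1.8949  5.2559]
0.03426875725717862 [ 0.6542 -0.5377 -4.3188] 13.375
[ 0.0001 -0.0001  0.0004] 0.034526794606015994 15.5583 [-0.3197  0.7273 -4.7476]
```

View pics/w3.png

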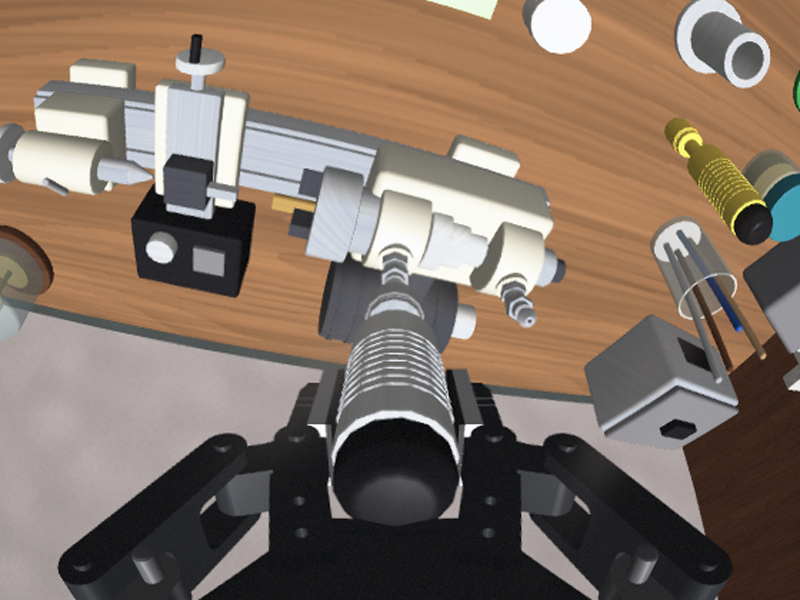

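View pics/s3.png

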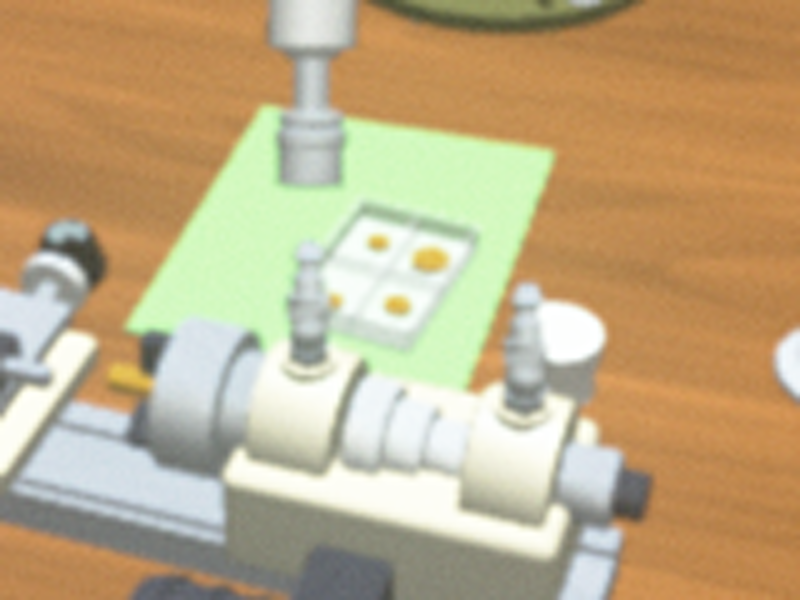

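The wrist view shows the gun held straight, with the coupler at (395,305) in line with the nipple at (397,265). The scene crop shows the coupler at (310,150) above and in line with the chuck-side nipple at (308,290). I'll check this numerically within each camera.

Run:
```python
from pose import *
n0=axis(YAW); prof_g=[(.003,.028,.0135),(.082,.128,.018)] # coupler, barrel: distance above mouth
def fitgun(q,seat,off):
    # model: mouth on axis, axis tilt small (a,b) about nominal n0
    e1=np.cross([0,1,0],n0);e1/=np.linalg.norm(e1);e2=np.cross(n0,e1)
    m0=seat+off*n0; w=q-m0; z=w@n0; r=np.hypot(w@e1,w@e2); S=[]
    for a,b,rad in prof_g:
        k=(z>a)&(z<b)&(r<rad+.006)&(r>rad-.007); S.append(np.c_[w[k]@e1,w[k]@e2,z[k],np.full(k.sum(),rad)])
    N=[len(s) for s in S]; s=np.vstack(S)
    f=lambda v:np.hypot(s[:,0]-v[0]-v[2]*s[:,2],s[:,1]-v[1]-v[3]*s[:,2])-s[:,3]
    o=least_squares(f,[0,0,0,0],loss="soft_l1",f_scale=.0006,x_scale=[.001,.001,.02,.02]); return o.x,N,np.median(abs(o.fun)),e1,e2
for n in("w3","scene2"):
    q=load(n); r=fitgun(q,SEAT,.045); print(n,"gun",*r[:3])
    v,k,e=fitnip(q,SEAT+.022*n0,YAW); d=v[:3]-SEAT; dn=axis(v[3])-n0
    print("  nip",v,k,e,"in e1,e2,n:",d@r[3],d@r[4],d@n0,"axis",dn@r[3],dn@r[4])
    v,k,e=fitnip(q,SEAT+.022*n0+[.0036,.09,0],YAW);print("  rear",v,k)
```

```text
w3 gun [-0.0015  0.0009  0.0021 -0.0018] [385, 4083] 0.0003143439838221053
  nip [0.6124 0.0555 0.1555 0.324 ] 180 0.00030302516605522356 in e1,e2,n: -0.0016016776130256124 0.0009993184706777374 0.000992408087808151 axis 0.007477751157567217 -0.028524683287858493
  rear [0.6159 0.1455 0.1558 0.2799] 314Traceback (most recent call last):
  File "<stdin>", line 13, in <module>
  File "fit.py", line 21, in load
    return cloud(k,z["p"],z["d"],manip.calibration(k),z["T"] if "T" in z else None).reshape(-1,3)
                                 ~~~~~~~~~~~~~~~~~^^^
ValueError: cameras: scene, top, wrist
```

The coupler and nipple axes agree to about 0.1 mm, so I'll press on now.

Run:
```python
from workcell import manip
from pose import *
n=axis(YAW); F0=manip.read_force()
def rep(o,s): 
    p,_=target(o,np.pi); e=manip.read_tcp_pos()-p; f=manip.read_force()-F0
    print(o,s,"F",f,"axial",(f@n).round(2),"off",(o+e@n).round(4),"lat",np.linalg.norm(e-(e@n)*n).round(4),manip.read_width(),manip.read_clock())
for o,r,mf in((.02,.06,12),(.008,.03,20),(.002,.02,30),(-.003,.02,30),(-.008,.02,30),(-.0125,.02,30)):
    s=manip.move_straight(target(o,np.pi)[0],rate=r,max_force=mf); manip.pause(.15); rep(o,s)
    if s: break
```

```text
0.02 False F [ 0.191  -0.4728  0.8545] axial 0.71 off 0.0201 lat 0.0002 0.03469158793755244 16.275
0.008 False F [-1.6102 -1.6793  3.3937] axial 3.94 off 0.0083 lat 0.0003 0.034314133306996446 16.975
0.002 False F [ 2.3538  0.4537 -0.8327] axial -1.92 off 0.0017 lat 0.0002 0.03435340685396049 17.575
-0.003 False F [-7.069  -2.8574 11.9135] axial 14.1 off -0.0021 lat 0.0005 0.03448445294746622 18.125
-0.008 False F [-9.1989 -2.8588 11.6733] axial 14.92 off -0.007 lat 0.0005 0.03437700151018622 18.675
-0.0125 False F [-10.1398  -2.8702  14.0533] axial 17.44 off -0.0114 lat 0.0006 0.03440142492661093 19.2
```

Run:
```python
from workcell import manip
from pose import *
n=axis(YAW)
for o in(-.0145,-.016,-.0175,-.019):
    s=manip.move_straight(target(o,np.pi)[0],rate=.02,max_force=25); manip.pause(.3)
    f=manip.read_force()-[-.32,.73,-4.75]; e=manip.read_tcp_pos()-target(o,np.pi)[0]; print(o,s,f,f@n,o+e@n,manip.read_width(),manip.read_clock())
    if s or f@n>24: break
P,d,T=snap(manip,"w4"); P2,d2=manip.capture("scene")
cv2.imwrite("pics/f4.png",np.hstack([cv2.resize(P[150:350,180:380,::-1],(400,400)),cv2.resize(P2[180:280,240:340,::-1],(400,400),interpolation=cv2.INTER_CUBIC)]))
q=load("w4"); w=q-SEAT
```

```text
-0.0145 False [-9.8432 -2.8099 13.6374] 16.928072402742302 -0.01328036446057234 0.034524267084279366 19.75
-0.016 False [-14.528   -3.8251  19.4617] 24.365711041670316 -0.014319866504795699 0.03445544705423415 20.3
```

View pics/f4.png

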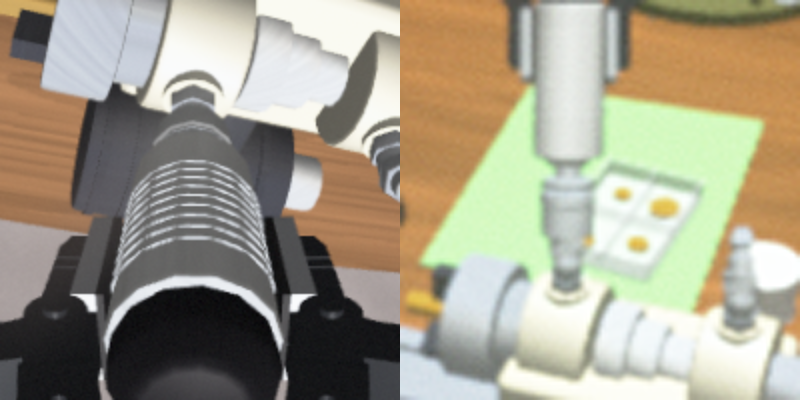

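The picture shows the coupler seated on the chuck-side nipple's hexagon at about (567,265). Only a short length of tube is left at (568,170), and the axial force has risen past 17 N, so the stroke is at its end.

```bash
python3 -c "
from workcell import manip
print(manip.read_force(),manip.read_gripper_force()); print(manip.close_job())"
```

```text
[-15.69571633  -4.14113655  13.64175886] 83.24008584022522
the job is handed in; nothing more can be done
None
```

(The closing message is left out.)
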